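# Scrape the walnut shells off the board

### The job

Someone has been cracking walnuts on the chopping board. First put the one whole walnut that is left into the shallow white dish; then take the scraper block and push all five pieces of shell with it along the board and off its end into the steel crumb tray, without picking the pieces up. Finally stand the scraper upright back where you found it, leaving the dish and the other things on the worktop where they are.

Things in the scene. Friction and masses are not known exactly. Their poses are not given: they have to be found in the camera images.
- board: light wooden chopping board, fixed: 220 mm long along its own y axis, 146 mm wide along its x axis; its flat surface is 24 mm above the worktop; along both long edges runs a lip 8 mm wide that rises 8 mm above that surface, so the clear channel is 130 mm wide; both ends are open. Origin at the centre of its underside, on the worktop
- tray: shallow steel crumb tray, fixed, open on top: 150 mm along its x axis, 110 mm along its y axis, 18 mm high, walls and floor 3 mm. It stands against one end of the board (its +y or its -y end, which varies), its axes parallel to the board's, its rim 6 mm lower than the board's surface. Origin at the centre of its underside, on the worktop
- dish: shallow round white ceramic dish, 100 mm across the rim, 18 mm high, wall 4 mm, loose, standing beyond the other end of the board about 6 mm from it. Origin at the centre of its underside, z up
- walnut: the whole walnut: brown, egg-shaped and upright, 33 mm across and 32 mm high, with a flat foot, standing near the middle of the board among the shell pieces. Origin at the centre of its underside, z up at the start
- shell1: half walnut shell, a brown hollow cap 29 mm across and 13 mm high, lying open side up on the board at the start; origin at the middle of its rounded underside
- shell2: half walnut shell, a brown hollow cap 29 mm across and 13 mm high, lying open side up on the board at the start; origin at the middle of its rounded underside
- shell3: broken piece of walnut shell, brown, curved, about 20 to 24 mm across and 8 to 9 mm high, lying hollow side down on the board at the start; origin under its middle, level with its lower edge
- shell4: broken piece of walnut shell, brown, curved, about 24 mm across and 8 to 9 mm high, lying hollow side down on the board at the start; origin under its middle, level with its lower edge
- shell5: broken piece of walnut shell, brown, curved, about 20 to 24 mm across and 8 to 9 mm high, lying hollow side down on the board at the start; origin under its middle, level with its lower edge
- scraper: scraper block standing upright on its edge on the worktop, to the left of the board, in front of the hob: grey foot 104 mm long (along its x axis), 26 mm thick (along y) and 16 mm high, with a dark wooden grip on it 92 mm long and 24 mm thick, reaching from 23 to 68 mm above the bottom; 0.14 kg. Origin at the centre of its underside, z up
- honey_jar: small glass jar with a grey lid, 50 mm wide and 70 mm high, behind the board; a bystander. Origin under its centre
- mug: white mug with yellow stripes, 86 mm wide, 101 mm high, behind the board; a bystander. Origin under its centre
- salt_shaker: salt shaker, 44 mm wide and 90 mm high, left of the scraper near the front edge; a bystander. Origin under its centre

How it is judged:
By the outcome, as a careful person would: the job done as asked, in the order asked, and still so for the second after the job is handed in, with the robot touching nothing.
It also fails if it takes over 64 s, if anything falls off the work surface, if the arm or the gripper's body presses on something with over 40 N, if the wrist force passes 120 N, or if a joint passes its speed limit or range.

### The arm

A 6-joint arm with a two-finger parallel gripper is mounted at the origin on a cart in front of the work surface, level with it; the furniture and walls round the work are solid. World frame = base frame: x ahead of the robot, y to its left, z up, the work surface at z = 0. Lengths are in m, angles in degrees, forces in N, time in s.
With the tool pointing down it reaches from about 0.325 to 1 m from the base axis. Payload 5.1 kg.
Tool frame: the origin (TCP) lies where the fingers leave the gripper's body, on its centre line; the fingertips stand 73 mm ahead of it and the grasp point (between the pads) lies 54 mm ahead of it (tip_reach is the distance from the TCP to the fingertips, in m); z points along the fingers, y is the line along which they close (so a half turn about z gives the same grasp; the last joint's range is limited). The gripper opens to 85 mm and grips with 20 to 120 N. Pads are 22 mm wide; open, the fingers measure 114 mm over their backs; the gripper's body (76 mm by 85 mm) begins 54 mm behind the grasp point. The pads swing forward as they close: fully open they stand 13 mm farther back than shut.
Start: joints at [69.064, 7.093, 94.555, -0, 78.352, -4.733], TCP at [0.181, 0.624, 0.304] pointing down, gripper open.
Joint ranges: [-149.61, 149.61], [-58.7, 133.49], [1.44, 155.28], [-77.14, 257.14], [18.33, 153.61], [-166.67, 166.67]. Speed limits (degrees/s): [147.25, 147.25, 180, 180, 180, 180].

### API

Orientations are given as a 3x3 rotation matrix whose columns are the frame's x, y, z axes.
In Python, from rig import move_ptp, move_straight, goto_joints, grip, hold, solve_ik, snapshot, Unreachable, job_done, current_clock, current_q, current_joint_vel, current_tau, current_ee_pos, current_orientation, current_contact_force, current_wrist_torque, current_grip_width, current_grasp_force, tip_reach gives the robot as it stands. Calls block until the motion is done:
- move_ptp(position, orientation): joint-space move of the TCP to a pose.
- move_straight(position, feed=0.15, frame=None, stop_force=None): straight line of the TCP; frame=None keeps the orientation; feed is the mean speed in m/s. With stop_force (N) it stops when the force on the tool has changed by that much, and returns True; else False.
- goto_joints(angles): joint-space move.
- grip(opening, effort=None): opening from 0.0 (shut) to 1.0 (fully open); effort is the grip in N (None keeps the last); returns when the fingers have stopped.
- hold(seconds).
- solve_ik(position, orientation): joint angles nearest the present ones, or None.
- snapshot(name): name is "scene" or "side" or "wrist"; returns a dict with "color" (384x512x3 uint8, red, green, blue), "fx", "fy", "cx", "cy" (pixels), "world_from_camera" (4x4, takes a point from camera to world coordinates); the wrist camera has in their place "tool_from_camera" (4x4, takes a point from camera to tool coordinates, whose origin is the TCP and whose axes are the flange's). Camera axes: x right, y up, looking along -z (the intrinsics and any distortion apply to the point x, -y, -z); pixel columns grow to the right and rows downward; lengths in m; the calibration is good to about 2 mm. The wrist camera is an equidistant fisheye: a pixel r from the principal point sees the ray r / f radians off the axis. A picture is of the moment at which its call begins: read the wrist's pose just before it. There is no depth.
A pose or a line that the arm cannot do raises Unreachable and nothing moves.
- job_done(): hands the job in; it is judged then, once.
Readings, each from a call of its own:
- current_clock(): time.
- current_q(): joint angles.
- current_joint_vel(): joint speeds.
- current_tau(): joint torques, N m.
- current_ee_pos(): TCP position.
- current_orientation(): TCP orientation.
- current_contact_force(): force on the tool from outside, world axes, zero at the start.
- current_wrist_torque(): the same for the moment, N m.
- current_grip_width(): opening from 0.0 (shut) to 1.0 (fully open).
- current_grasp_force(): force on a finger pad.
Only numpy, scipy, OpenCV 4.12 (cv2) and the standard library are available. Lean on these libraries where they do the work, as an engineer would, in place of code of your own. Each camera call takes 0.05 s, during which the arm holds its last target. There are 200 camera calls.

## Working session

There is one attempt and no reset: what is moved stays moved. The work goes in short steps, each a Python script; the robot and the scene stay as the last script left them, time stands still between calls to the robot, and variables do not carry over. Pictures are saved under pics/ and viewed, at most 10 in all, crops included, and the job is handed in when it is done.

```bash
mkdir -p pics && ls && python3 - <<'E'
from rig import *
import cv2,numpy as np
np.set_printoptions(precision=4,suppress=True)
for n in ("scene","side"):
    s=snapshot(n); cv2.imwrite(f"pics/{n}0.png",cv2.cvtColor(cv2.resize(s["color"],(768,576),interpolation=cv2.INTER_CUBIC),cv2.COLOR_RGB2BGR))
    print(n,s["fx"],s["fy"],s["cx"],s["cy"],[k for k in s if k!="color"]);print(s["world_from_camera"])
    np.savez(f"{n}0.npz",**s)
print(current_clock(),tip_reach() if callable(tip_reach) else tip_reach,current_orientation())
E
```

```text
pics
scene 380.55628565472324 380.55628565472324 257.3483337532659 193.38491542192148 ['fx', 'fy', 'cx', 'cy', 'world_from_camera']
[[ 0.6961  0.5501 -0.4614  0.0787]
 [-0.7178  0.5204 -0.4626 -0.4128]
 [-0.0143  0.6532  0.7571  0.8835]
 [ 0.      0.      0.      1.    ]]
side 410.2349493841353 410.2349493841353 261.2141911178141 196.13102912221356 ['fx', 'fy', 'cx', 'cy', 'world_from_camera']
[[-0.9196  0.2047 -0.3353  0.1083]
 [-0.3921 -0.4268  0.8149  1.2664]
 [ 0.0236  0.8809  0.4728  0.7256]
 [ 0.      0.      0.      1.    ]]
0.1 0.0726 [[-0.9603  0.2791 -0.0007]
 [ 0.2791  0.9603 -0.0018]
 [ 0.0002 -0.0019 -1.    ]]
```

View pics/scene0.png

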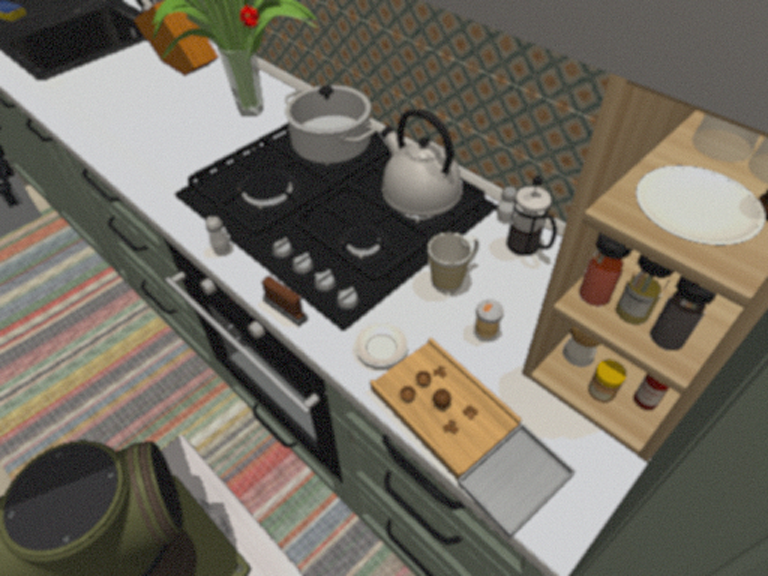

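View pics/side0.png

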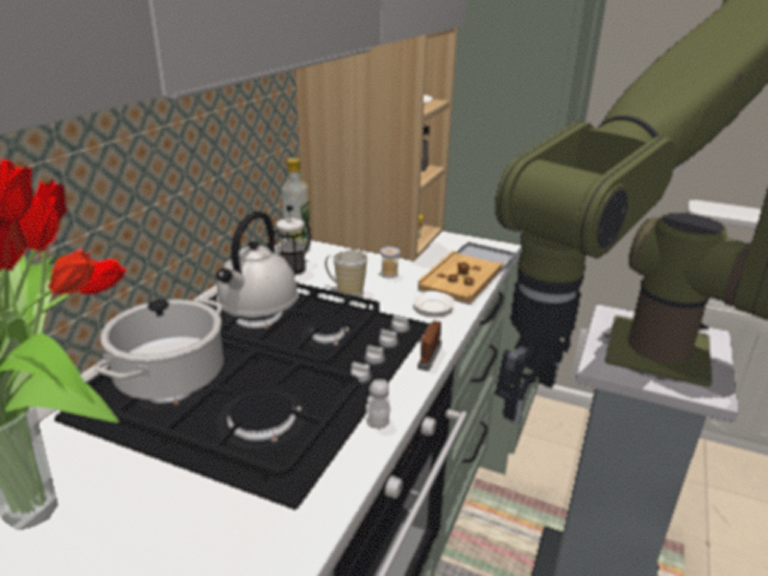

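The scene view shows the board centred near (447,405), with the tray at its right end around (515,480) and the dish at (383,347). The walnut is at (441,399), with shells at (407,394), (424,379), (440,371), (469,411) and (450,427). The scraper is at (284,298) and the salt shaker at (217,235). The side view agrees with this. Next I'll get rough positions from these pixels and take a wrist view over the board and one over the scraper.

```bash
cat > h.py <<'E'
from rig import *
import cv2,numpy as np
np.set_printoptions(precision=4,suppress=True)
def ray(s,u,v):
    T=s["world_from_camera"]; d=np.array([(u-s["cx"])/s["fx"],-(v-s["cy"])/s["fy"],-1.]); return T[:3,3],T[:3,:3]@d
def fix(s,u,v,z):
    o,d=ray(s,u,v); return o+d*(z-o[2])/d[2]
def down(yaw):  # tool y (closing line) at world angle yaw (deg)
    a=np.radians(yaw); y=np.array([np.cos(a),np.sin(a),0]); z=np.array([0,0,-1.]); return np.c_[np.cross(y,z),y,z]
def wsnap(name):
    p,R=current_ee_pos(),current_orientation(); s=snapshot("wrist"); s=dict(s)
    W=np.eye(4); W[:3,:3]=R; W[:3,3]=p; s["world_from_camera"]=W@s["tool_from_camera"]; np.savez(name+".npz",**s)
    return s
def top(s,c,z,half,n=760):  # rectified top view of plane z (up=+x, left=+y), n px across 2*half
    k=2*half/n; j,i=np.meshgrid(np.arange(n),np.arange(n))
    P=np.stack([c[0]+half-(i+.5)*k,c[1]+half-(j+.5)*k,np.full(i.shape,z)],-1)
    T=s["world_from_camera"]; q=(P-T[:3,3])@T[:3,:3]; x,y,w=q[...,0],-q[...,1],-q[...,2]
    r=np.hypot(x,y); th=np.arctan2(r,w); m=th/np.maximum(r,1e-9)
    im=cv2.remap(s["color"],(s["cx"]+s["fx"]*x*m).astype(np.float32),(s["cy"]+s["fy"]*y*m).astype(np.float32),cv2.INTER_CUBIC)
    return cv2.cvtColor(im,cv2.COLOR_RGB2BGR)
E
python3 - <<'E'
from h import *
L=lambda n:dict(np.load(n+"0.npz"))
s=L("scene")
for n,u,v,z in [("bL",373,385,.03),("bTop",432,342,.03),("bR",521,416,.03),("bBot",460,472,.03),("tr1",572,470,.018),("tr2",513,533,.018),("dish",382,345,.018),("walnut",441,399,.04),("s407",407,394,.03),("s424",424,379,.03),("s440",440,371,.03),("s469",469,411,.03),("s450",450,427,.03),("scr",284,293,.06),("salt",215,228,.07),("jar",489,308,.07)]:
    print(n,fix(s,u/1.5,v/1.5,z)[:2])
s=L("side"); print("side scr",fix(s,431/1.5,335/1.5,.06))
w=snapshot("wrist"); print(w["tool_from_camera"],w["fx"],w["cx"],w["cy"])
for p in ([.55,-.09,.36],[.51,.23,.33]):
  for a in (0,90,-90,180): print(p,a,solve_ik(p,down(a)))
E
```

```text
bL [ 0.4279 -0.0258]
bTop [ 0.5666 -0.0397]
bR [ 0.5549 -0.2448]
bBot [ 0.4108 -0.233 ]
tr1 [ 0.5392 -0.3549]
tr2 [ 0.3973 -0.3449]
dish [0.5048 0.028 ]
walnut [ 0.4832 -0.1318]
s407 [ 0.4554 -0.0803]
s424 [ 0.4976 -0.0815]
s440 [ 0.5293 -0.0909]
s469 [ 0.5029 -0.177 ]
s450 [ 0.4586 -0.1729]
scr [0.4418 0.2263]
salt [0.4518 0.4633]
jar [ 0.6727 -0.0825]
side scr [0.4391 0.2465 0.06  ]
[[-0.0011  0.9611  0.2762  0.0699]
 [ 1.      0.0014 -0.0009 -0.0011]
 [-0.0013  0.2762 -0.9611 -0.069 ]
 [ 0.      0.      0.      1.    ]] 297.3186396354542 263.180582331912 192.71872028092946
[0.55, -0.09, 0.36] 0 [-14.8123  -6.3352 102.684   -0.      83.6512 -14.8123]
[0.55, -0.09, 0.36] 90 [ -14.8123   -6.3352  102.684    -0.       83.6512 -104.8123]
[0.55, -0.09, 0.36] -90 [-14.8123  -6.3352 102.684   -0.      83.6512  75.1877]
[0.55, -0.09, 0.36] 180 [-14.8123  -6.3352 102.684   -0.      83.6512 165.1877]
[0.51, 0.23, 0.33] 0 [ 18.7767  -5.2411 104.5302  -0.      80.7109  18.7767]
[0.51, 0.23, 0.33] 90 [ 18.7767  -5.2411 104.5302  -0.      80.7109 -71.2233]
[0.51, 0.23, 0.33] -90 [ 18.7767  -5.2411 104.5302  -0.      80.7109 108.7767]
[0.51, 0.23, 0.33] 180 [  18.7767   -5.2411  104.5302   -0.       80.7109 -161.2233]
```

```bash
python3 - <<'E'
from h import *
move_ptp([.45,.235,.33],down(0)); a=wsnap("scr"); print(current_clock())
move_ptp([.49,-.13,.40],down(0)); b=wsnap("brd"); print(current_clock())
A=cv2.resize(top(a,(.45,.235),.068,.12),(380,380),interpolation=cv2.INTER_AREA); B=top(b,(.49,-.11),.024,.2,800)[0:600] if 0 else top(b,(.49,-.11),.024,.19,600)
cv2.imwrite("pics/t_scr.png",A); cv2.imwrite("pics/t_brd.png",B)
E
```

```text
1.925
3.375
```

View pics/t_scr.png

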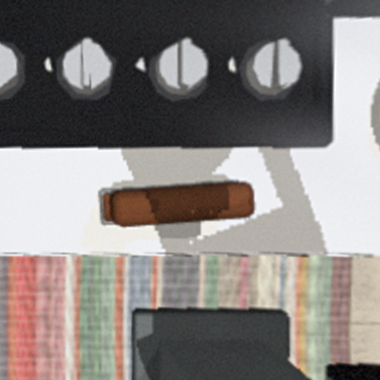

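View pics/t_brd.png

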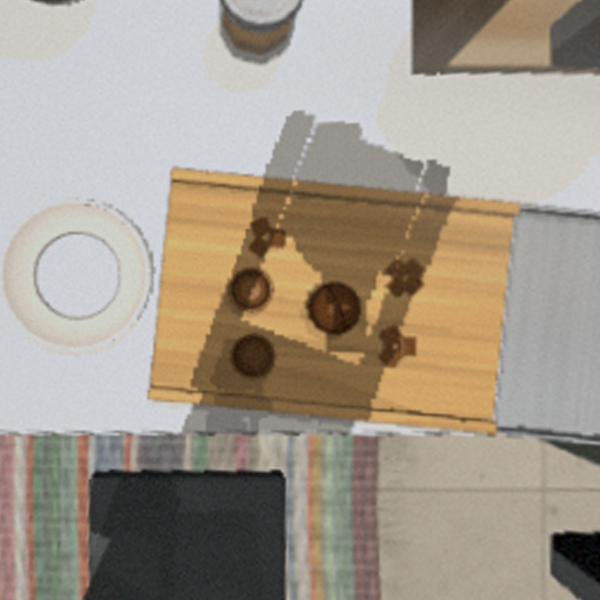

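The rectified board view shows the walnut at (334,308) and shells at (251,289), (252,355), (267,238), (404,277) and (398,345). The board corners are (173,170), (520,207), (495,433) and (150,400), and the dish is at (77,277). In the scraper view the grip top runs from (107,206) to (253,199).

That puts the walnut at about (.4845,-.130) and the dish at (.505,.033). The board centre is at (.489,-.133), with its y axis at 84.3°. The scraper is at (.442,.240), turned 2.7°. I'll do the walnut first, closing along world x, which is clear of the shells.

```bash
python3 - <<'E'
from h import *
W=np.array([.4845,-.1302]); R=down(0)
grip(.65,25); print("tip",tip_reach() if callable(tip_reach) else tip_reach, current_grip_width())
move_ptp([*W,.17],R)
print("stop",move_straight([*W,.1035],feed=.08,stop_force=4),current_ee_pos())
grip(0,25); print("w",current_grip_width(),current_grasp_force(),current_contact_force(),tip_reach() if callable(tip_reach) else tip_reach)
move_straight([*W,.20],feed=.12); print(current_grip_width(),current_grasp_force(),current_clock())
s=wsnap("wal"); cv2.imwrite("pics/wal.png",cv2.cvtColor(s["color"],cv2.COLOR_RGB2BGR))
E
```

```text
tip 0.0726 0.645970932085672
stop False [ 0.4849 -0.1304  0.104 ]
w 0.361521078656616 24.705129861831665 [-1.6196  0.8492  5.2504] 0.0726
0.3578314392160996 24.7675933688879 6.9833
```

View pics/wal.png

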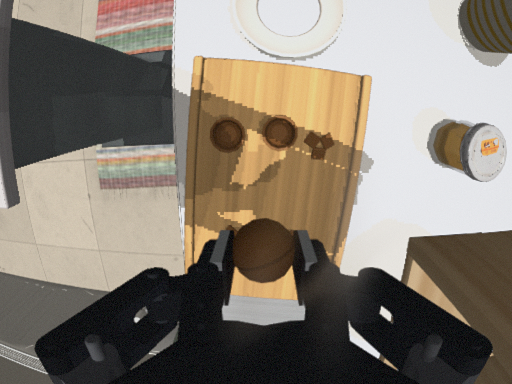

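The walnut is held between the pads at (264,250), and three shells are still undisturbed around (228,133), (280,130) and (318,143). Next I'll place it in the dish.

```bash
python3 - <<'E'
from h import *
D=np.array([.505,.033]); R=down(0)
move_ptp([*D,.15],R); hold(.2)
print("stop",move_straight([*D,.0885],feed=.05,stop_force=3),current_ee_pos(),current_contact_force())
grip(.5); print(current_grip_width(),current_contact_force())
move_straight([*D,.17],feed=.1); grip(.7)
move_ptp([.45,.1,.30],down(0))   # look from the scraper side
s=wsnap("d1"); cv2.imwrite("pics/d1.png",top(s,(.48,.0),.024,.2,600)); print(current_clock())
E
```

```text
stop False [0.5053 0.033  0.0889] [-0.1604  0.0917 -0.4677]
0.5022194394172063 [-0.6679 -0.0536  0.6572]
11.6083
```

View pics/d1.png

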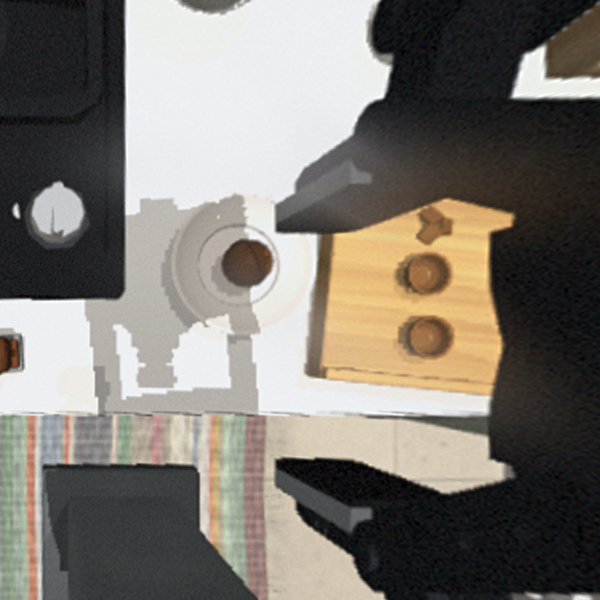

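The walnut sits in the dish at (247,263), and the dish hasn't moved. Next I'll grasp the scraper and set it down on the board behind the shells.

```bash
python3 - <<'E'
from h import *
S=np.array([.442,.240]); R=down(2.7)
grip(.58); move_ptp([*S,.20],R)
print("stop",move_straight([*S,.106],feed=.1,stop_force=5),current_ee_pos())
grip(0,90); print("w",current_grip_width()*85,current_grasp_force(),current_contact_force(),current_ee_pos())
np.savez("scrpose.npz",p=current_ee_pos())
move_straight([*S,.25],feed=.12); print(current_grasp_force(),current_contact_force())
C=np.array([.489,-.133]); u=np.array([.0995,.995])
q=[*(C+.091*u),.25]
move_ptp(q,down(84.3)); hold(.3)
q[2]=.150; move_straight(q,feed=.1)
s=snapshot("scene"); cv2.imwrite("pics/push0.png",cv2.cvtColor(cv2.resize(s["color"][190:370,220:420],(800,720))[:600],cv2.COLOR_RGB2BGR))
s=wsnap("push0"); cv2.imwrite("pics/push0w.png",cv2.cvtColor(s["color"],cv2.COLOR_RGB2BGR)); print(current_clock())
E
```

```text
stop False [0.4426 0.2402 0.1068]
w 22.97453591635852 88.40873837471008 [-0.366   0.2681  2.4654] [0.4426 0.2403 0.1069]
88.09150099754333 [-0.0933 -0.5964 -1.8888]
18.6917
```

View pics/push0.png

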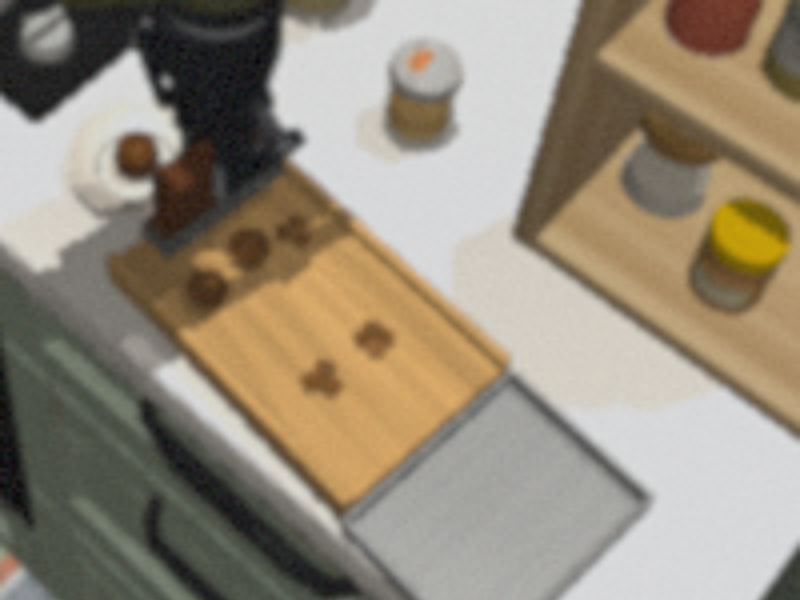

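The scene crop shows the scraper held over the +y end of the board. Its foot's front lower edge runs from (160,255) to (285,170), and all five shells are ahead of it. The walnut is in the dish. I'll check the lateral fit numerically against the board corners.

```bash
python3 - <<'E'
from h import *
s=dict(np.load("scene0.npz")); C=np.array([.489,-.133]); u=np.array([.0995,.995]); x=np.array([.995,-.0995])
for n,a,b,z in [("footL",160,255,.044),("footR",287,170,.044),("bFrontL",108,268,.032),("bRearR",508,372,.032),("bFrontR",345,508,.032),("shellL",205,288,.03),("shellM",248,248,.03),("sh",295,232,.03)]:
    P=fix(s,220+a/4,190+b/4,z)[:2]; print(n,P,"board",(P-C)@x,(P-C)@u)
E
```

```text
footL [ 0.4483 -0.0471] board -0.049020678633628384 0.08147086483271088
footR [ 0.5544 -0.0628] board 0.05810356726123639 0.07638182185370072
bFrontL [ 0.4234 -0.0243] board -0.0760873192971151 0.10166834627267504
bRearR [ 0.5405 -0.2536] board 0.06325767695528049 -0.1148816714600637
bFrontR [ 0.405  -0.2363] board -0.07326030267119696 -0.11113031104447484
shellL [ 0.4567 -0.0788] board -0.03755964570751562 0.050674883153683764
shellM [ 0.498  -0.0789] board 0.003529942505573099 0.054738259550239095
sh [ 0.5284 -0.0931] board 0.03526658911370359 0.043639052061530015
```

View pics/push0w.png

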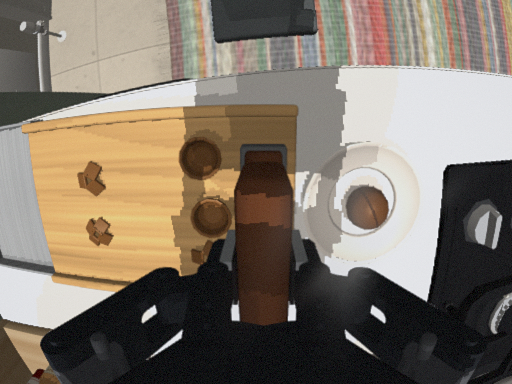

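```bash
python3 - <<'E'
from h import *
s=dict(np.load("push0.npz")); C=np.array([.489,-.133]); U=np.array([.0995,.995]); X=np.array([.995,-.0995]); T=s["world_from_camera"]
def ff(u,v,z):
    a=np.array([u-s["cx"],v-s["cy"]]); r=np.hypot(*a); th=r/s["fx"]; a=a/r*np.sin(th)
    d=T[:3,:3]@np.array([a[0],-a[1],-np.cos(th)]); return (T[:3,3]+d*(z-T[2,3])/d[2])[:2]
for n,u,v,z in [("footend",264,145,.060),("boardedge",264,105,.032),("lip inner",264,116,.032),("dish",361,203,.018),("boardend",298,107,.032),("boardfar",22,128,.032),("rearlip",52,285,.032),("shell",201,158,.037),("sh",211,217,.037)]:
    P=ff(u,v,z); print(n,P,(P-C)@X,(P-C)@U)
print(current_ee_pos())
E
```

```text
footend [ 0.4482 -0.038 ] -0.05008805557246889 0.0904523498880028
boardedge [ 0.4263 -0.0357] -0.07204896959572843 0.0905697539563246
lip inner [ 0.4332 -0.0364] -0.06509959158329102 0.09056568157675282
dish [0.5021 0.0291] -0.0031108745543051187 0.16256143137352744
boardend [ 0.4295 -0.0146] -0.07101215880807633 0.11184824263479384
boardfar [ 0.4093 -0.2296] -0.06965499880101685 -0.1040838414469721
rearlip [ 0.5525 -0.2478] 0.074574071750775 -0.10787881722443436
shell [ 0.4548 -0.0785] -0.03948400024747795 0.05080547329925094
sh [ 0.4946 -0.0779] 0.00010764832385914862 0.05534301134494208
[ 0.4987 -0.0426  0.151 ]
```

The wrist view shows the walnut in the dish at (368,208) and the near end of the foot at (264,145). That end is about 15 mm inside the lip, so the scraper sits roughly 2–4 mm too far toward +x. I'll shift it 3 mm, lower it and push.

```bash
python3 - <<'E'
from h import *
C=np.array([.489,-.133])-.003*np.array([.995,-.0995]); u=np.array([.0995,.995])
P=lambda t,z:[*(C+t*u),z]
move_straight(P(.091,.150),feed=.05); hold(.2)
print("touch",move_straight(P(.091,.1285),feed=.03,stop_force=4),current_ee_pos(),current_contact_force())
z=current_ee_pos()[2]+.0003
move_straight(P(.091,z),feed=.03)
for t in (.0,-.07):
    print(t,move_straight(P(t,z),feed=.06,stop_force=25),current_ee_pos(),current_contact_force(),current_clock())
s=snapshot("scene"); cv2.imwrite("pics/push1.png",cv2.cvtColor(cv2.resize(s["color"][220:370,240:400],(640,600),interpolation=cv2.INTER_CUBIC),cv2.COLOR_RGB2BGR))
np.save("z.npy",z)
E
```

```text
touch True [ 0.4949 -0.0422  0.1309] [0.7625 0.208  3.5722]
0.0 False [ 0.486  -0.1325  0.1311] [ 0.0796 -0.1139 -1.5047] 21.6667
-0.07 False [ 0.4791 -0.2021  0.1311] [ 1.0324 -0.072  -2.0235] 22.9833
```

View pics/push1.png

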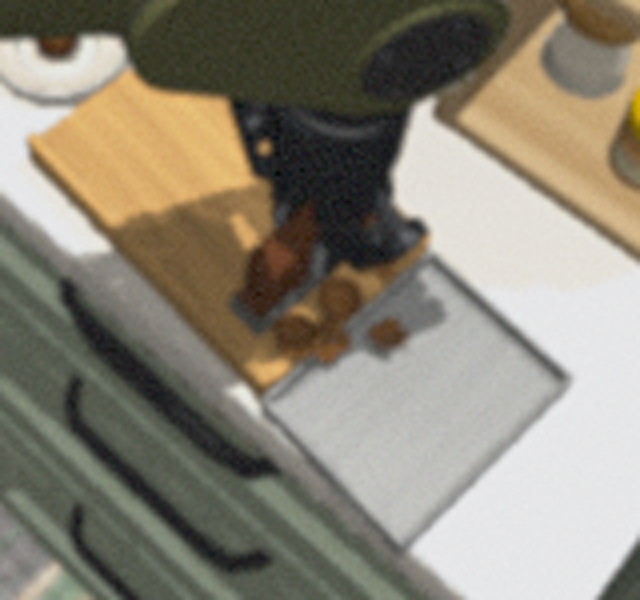

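Two half shells at (296,328) and (340,295) are ahead of the foot. One fragment is at the edge (330,348) and one is in the tray (387,333). The fifth is hidden behind the gripper. I'll finish the push, lift and look.

```bash
python3 - <<'E'
from h import *
C=np.array([.489,-.133])-.003*np.array([.995,-.0995]); u=np.array([.0995,.995]); z=float(np.load("z.npy"))
P=lambda t,z:[*(C+t*u),z]
print(move_straight(P(-.137,z),feed=.05,stop_force=25),current_ee_pos(),current_contact_force(),current_clock())
move_straight(P(-.137,z+.09),feed=.12)
move_ptp([.489,-.06,.30],down(84.3)); 
s=wsnap("push2"); a=top(s,(.47,-.2),.018,.17,560)
b=snapshot("scene")["color"][220:370,240:400]; b=cv2.cvtColor(cv2.resize(b,(240,225)),cv2.COLOR_RGB2BGR)
c=np.zeros((560,800,3),np.uint8); c[:,:560]=a; c[:225,560:]=b; cv2.imwrite("pics/push2.png",c); print(current_clock())
E
```

```text
False [ 0.4724 -0.2688  0.1311] [ 0.0744  0.0798 -2.0368] 24.525
26.425
```

View pics/push2.png

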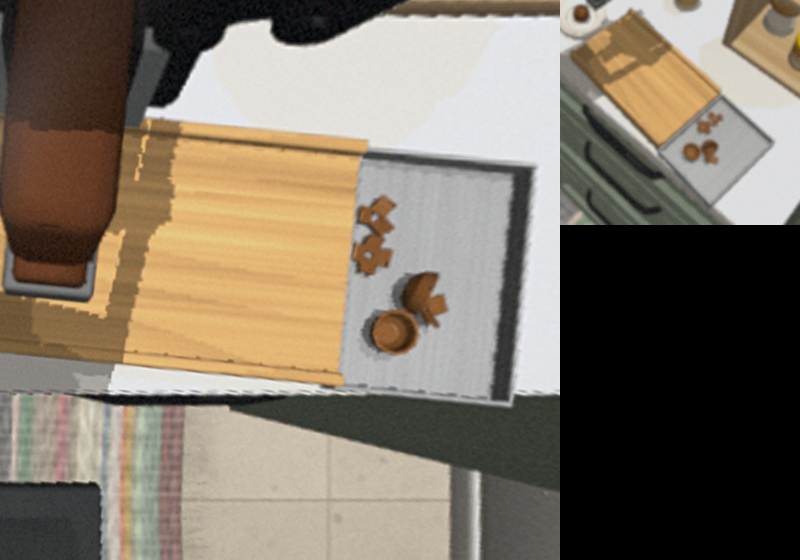

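All five pieces are in the tray, at (378,214), (372,254), (425,290), (434,308) and (394,332), and the board is clear. I'll return the scraper and compare it with the first wrist picture numerically.

```bash
python3 - <<'E'
from h import *
S=[.442,.240]; R=down(2.7)
move_ptp([*S,.25],R); hold(.3)
move_straight([*S,.118],feed=.1); hold(.2)
print("touch",move_straight([*S,.1045],feed=.02,stop_force=3),current_ee_pos(),current_contact_force())
grip(.56); print(current_grip_width(),current_contact_force())
move_straight([*S,.20],feed=.08)
move_ptp([.45,.235,.33],down(0)); hold(.2); a=wsnap("scr2"); s2=snapshot("scene")["color"]
A=[cv2.cvtColor(top(x,(.442,.24),.068,.08,320),cv2.COLOR_BGR2HSV) for x in (dict(np.load("scr.npz")),a)]
for h in A:   # brown grip in the worktop area
    m=((h[...,0]<14)&(h[...,1]>130)&(h[...,2]<170)).astype(np.uint8); m[240:]=0
    m=cv2.morphologyEx(m,cv2.MORPH_OPEN,np.ones((5,5)))
    print(cv2.minAreaRect(cv2.findNonZero(m)),m.sum())
s1=np.load("scene0.npz")["color"]; d=np.abs(s1.astype(int)-s2).max(2)
for n,(r,c) in dict(scraper=(195,188),salt=(155,145),mug=(175,300),jar=(212,326),dish=(231,254)).items(): print(n,(d[r-15:r+15,c-15:c+15]>50).sum())
print(current_clock(),current_contact_force())
E
```

```text
touch True [0.442  0.24   0.1069] [1.3675 0.1546 2.939 ]
0.5614688618874623 [-0.7643 -0.4739 -0.2129]
((155.12734985351562, 161.8079376220703), (43.10451126098633, 186.66445922851562), 85.97173309326172) 7585
((155.306884765625, 159.82437133789062), (42.56739044189453, 187.0191192626953), 87.86309051513672) 7481
scraper 39
salt 0
mug 0
jar 0
dish 124
33.2917 [0.2048 0.0869 0.1901]
```

```bash
python3 -c "
from rig import *
hold(.3); print(job_done(), current_clock())"
```

```text
the job is handed in; nothing more can be done
the job is handed in; nothing more can be done
```

The job is handed in at about 34 s: the walnut is in the dish, all five shell pieces are in the tray, the scraper stands within about 1 mm and 2° of where it was, and the dish and bystanders show no sign of having moved.

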